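# Dispense one culture dish and push it onto the viewing pad

### The job

Press the dish dispenser's plunger all the way down once and let it come back up, so that a single culture dish slides out onto the bench. Then gently push that dish aside with the fingertips, flat on the bench, until it lies wholly on the square dark viewing pad. Do not pinch or lift the dish, bring out no second dish, and leave the jar, bottle and tube rack where they stand.

Things in the scene. Friction and masses are not known exactly. Their poses are not given: they have to be found in the camera images.
- dispenser: Fixed dish dispenser. Origin on the bench under the magazine's axis: three stacked dishes between aluminium guides (61 mm square, 54 mm high). Its +x axis points back to the white housing (56 mm high, 74 mm wide, x = 31 to 130 mm). A dish leaves at bench level along -x, under the front guide (outer face x = -31 mm). The outlet looks roughly towards the robot (yaw within 0.25 rad).
- plunger_top (a point): Centre of the top face of the plunger's black round cap (38 mm across, 14 mm thick), on top of the white housing, 58 mm behind the dispenser's origin along its +x, 104 mm above the bench when up and 79 mm when fully down.
- plunger (a joint): Plunger travel, m: 0 up, 0.025 fully down (end stop). Sprung: moves from about 5 N, then takes 7 to 10 N pressed slowly, about 1 N more at 0.05 m/s. Released, it rises by itself within a second. Pressing drives a steel slide that shoves out the lowest dish, 3.7 mm per mm; it goes back with the plunger, then the next dish drops, so a second press ejects a second dish.
- outlet (a point): Point on the bench where the centre of the ejected dish comes to lie after a slow full press (a fast press throws it 1 to 3 cm farther or more), 90 mm in front of the dispenser's origin along its -x.
- dish0: The lowest dish, the one that comes out first: closed flat round culture dish with white lid, 50 mm diameter, 14 mm high, about 25 g; origin at the centre of its underside. Starts in the magazine, resting on the bench; slides freely on the bench.
- dish1: Second dish in the stack, same size; origin at the centre of its underside; it stays in the magazine.
- dish2: Third and top dish in the stack, same size; origin at the centre of its underside; stays in the magazine.
- pad: Square matt dark viewing pad, 120 x 120 mm, lying flush with the bench (no step to slide over). Origin at its centre on the bench; x and y axes along its sides. Lies to the left or the right of the dispenser's outlet, 140 to 190 mm from it.
- jar: Closed sample jar, 54 mm diameter, 65 mm high, standing loose on the side of the outlet opposite to the pad; origin at the centre of its underside. Not to be moved.
- bottle: Loose white bottle, 60 mm diameter, 170 mm high, at the left; origin at the centre of its underside. Not to be moved.
- rack: Loose grey tube rack, 70 x 160 mm, 86 mm high with its tubes, at the right; origin at the centre of its underside. Not to be moved.
Mind the look-alikes: they are no part of the job. Leave any purple look-alike of the dispenser alone. Leave any blue look-alike of the dish2 alone.

How it is judged:
By the outcome, as a careful person would: the job done as asked, in the order asked, and still so for the second after the job is handed in, with the robot touching nothing.
It also fails if it takes over 45 s, if anything falls off the work surface, if the arm or the gripper's body presses on something with over 40 N, if the wrist force passes 120 N, or if a joint passes its speed limit or range.

### The arm

A 6-joint arm with a two-finger parallel gripper is mounted at the origin on the work surface. World frame = base frame: x ahead of the robot, y to its left, z up, the work surface at z = 0. Lengths are in m, angles in rad, forces in N, time in s.
With the tool pointing down it reaches from about 0.35 to 0.975 m from the base axis. Payload 4.9 kg.
Tool frame: the origin (TCP) lies at the very end of the fingers, on their centre line; the grasp point (between the pads) lies 19 mm behind it (manip.hold_point_z is the distance from the TCP to the grasp point, in m); z points along the fingers, y is the direction in which the jaws open and shut (so a half turn about z gives the same grasp; the last joint's range is limited). The gripper opens to 85 mm and grips with 20 to 120 N. Pads are 22 mm wide; open, the fingers measure 114 mm over their backs; the gripper's body (76 mm by 85 mm) begins 54 mm behind the grasp point. The pads swing forward as they close: fully open they stand 13 mm farther back than shut.
Start: joints at [-1.377, 0.053, 1.613, -0, 1.476, -0.119], TCP at [0.192, -0.595, 0.231] pointing down, gripper open.
Joint ranges: [-3.01, 3.01], [-1.01, 2.22], [0.06, 2.58], [-1.02, 4.17], [0.09, 2.62], [-3.14, 3.14]. Speed limits (rad/s): [2.57, 2.57, 3.14, 3.14, 3.14, 3.14].

### API

Orientations are given as a unit quaternion [w, x, y, z].
In Python, from plant import manip gives the robot as it stands. The module is installed in compiled form; this text tells all that it offers.
- The arm moves only by the shell command python3 -m creep 'ROWS'. ROWS is JSON, a list of rows, each a list of 7 numbers: the turn, a rotation vector about the tool's x, y, z in degrees, then the shift along the tool's x, y, z in m, then the opening, from 0 (shut) to 1 (fully open). In form: [[ax, ay, az, tx, ty, tz, jaw], ...]. A call has 1 to 20 rows; each row shifts and turns the commanded pose from where the row before left it, along the tool's axes as they then stand; what a row does not reach is not made up. A row lasts 1/12 s, in which the tool goes at most 41.7 mm and 7.16 degrees, less where a joint would pass 70% of its speed; a pose out of reach is approached as far as the arm can. A call is refused whole if a number of a shift passes 0.0417 or a number of a turn 7.16, either way. A call with a gripper value outside its range is refused whole. The fingers move at their own pace and stop on an object; the grip force is fixed at half the most. Time passes only in rows, so rows that do not move let the fingers close. It gives the time, the measured TCP pose, the force and the opening at its end, in the units of the state.
- manip.state(): the state, without advancing time (a new reading comes with each control period).
- manip.grab_frame(name): name is "side" or "top" or "wrist"; returns the picture (420x560x3 uint8, blue, green, red); there is no depth.
- manip.get_calibration(name): a dict with "fx", "fy", "cx", "cy" (pixels), "xyz" and "attitude" of the camera in the world. Camera axes: x right, y down, z forward; pixel columns grow to the right and rows downward; lengths in m; the calibration is good to about 2 mm. A picture is of the moment at which its call begins: read the wrist's pose just before it. get_calibration takes no time and is no camera call; for the wrist camera it gives the pose at the moment of the call.
- manip.job_done(): hands the job in, once; it reports no verdict.
Trained networks look in the newest picture that a camera, given by its name, has taken for a name from the list of things; names that differ only in an ending like _2 or _b are one class to them, and where a whole thing is asked for, a point or a joint stands for the part that bears it (a point fixed in the world has none). Each returns a list of dicts, best first, with "confidence" (0 to 1); they miss things now and then, are a little off and sometimes report something else, mostly with a low value. They report only what shows in the picture. A call takes as long as a camera call. They do not tell look-alikes from the thing itself.
- manip.cut_out(target, camera): "pixels" (420x560 bool, what is visible of it) and "rect" ([left, top, right, bottom] in pixels, round what is visible of it).
The state is a dict: "time": time; "joint_pos": joint angles; "joint_vel": joint speeds; "joint_efforts": joint torques, N m; "tool_pos": TCP position; "tool_rot": TCP orientation; "contact_force": force on the tool from outside, world axes, zero at the start; "ft_torque": the same for the moment, N m; "gripper_width": opening from 0.0 (shut) to 1.0 (fully open).
Only numpy, scipy, OpenCV 4.12 (cv2) and the standard library are available. Lean on these libraries where they do the work, as an engineer would, in place of code of your own. Each camera call takes 0.05 s, during which the arm holds its last target.

## Working session

There is one attempt and no reset: what is moved stays moved. The work goes in short steps, Python scripts to look and compute and a shell command to move; the robot and the scene stay as the last step left them, time stands still between calls to the robot, and variables do not carry over. Pictures are saved under pics/ and viewed, and the job is handed in when it is done.

```bash
mkdir -p pics
python3 - <<'E'
from plant import manip
import cv2
for c in ("top","side"):
    im=manip.grab_frame(c); cv2.imwrite(f"pics/{c}0.png",im)
    k=manip.get_calibration(c); print(c,k)
s=manip.state(); print(s)
E
```

```text
top {'fx': 535.4216839329073, 'fy': 535.4216839329073, 'cx': 280.5495678495017, 'cy': 210.23148527955257, 'xyz': array([3.66355462e-01, 4.82930893e-04, 1.33751486e+00]), 'attitude': array([ 0.05877156, -0.69721935,  0.71151781, -0.06460245])}
side {'fx': 490.5329009530806, 'fy': 490.5329009530806, 'cx': 278.86787010420545, 'cy': 213.90596930065783, 'xyz': array([0.50978139, 0.97516821, 0.83774321]), 'attitude': array([ 0.018479  , -0.01973991,  0.89104478, -0.45310933])}
{'time': 0.1, 'joint_pos': array([-1.37701163e+00,  5.32791907e-02,  1.61416295e+00, -7.02667356e-06,
        1.47599333e+00, -1.18997213e-01]), 'joint_vel': array([-0.0017843 , -0.00224132, -0.00281739, -0.00034072, -0.00048852,
        0.00112134]), 'joint_efforts': array([ 6.74830244e-04, -3.94902706e+01, -3.71362174e+01,  9.58976898e-08,
        3.91581387e-03,  9.20476026e-06]), 'tool_pos': array([ 0.19220744, -0.59411794,  0.23018944]), 'tool_rot': array([-9.20633737e-04,  9.87795368e-01,  1.55754493e-01, -3.79416931e-05]), 'contact_force': array([0.37558788, 0.08926621, 0.71350843]), 'ft_torque': array([ 0.03445457, -0.00735399,  0.00921627]), 'gripper_width': 1.000679348405791}
```

View pics/top0.png

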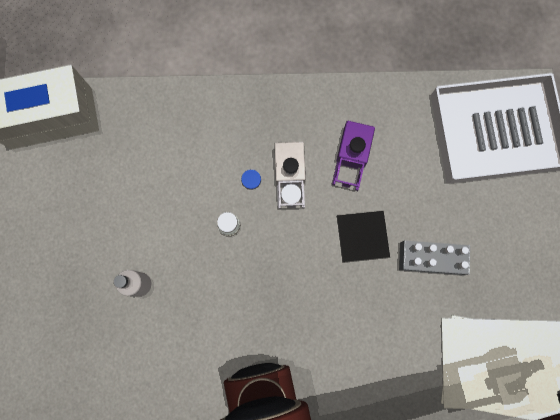

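View pics/side0.png

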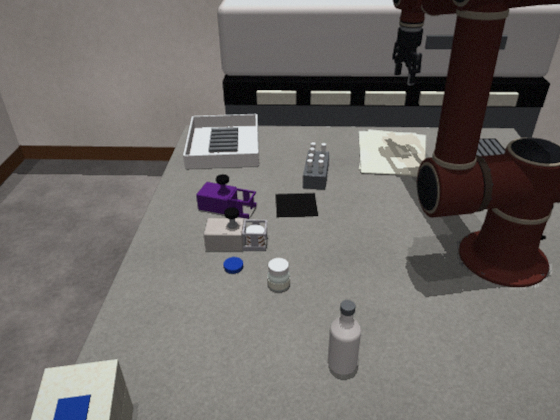

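The top picture shows two dispensers. The white one has its housing at about (290,160), cap (291,166) and magazine (291,194) with white dishes; the purple one is at (355,150) and is the look-alike. The blue disc at (251,179) is the look-alike dish. The pad is at (363,236), the jar at (228,223), the rack at (435,258) and the bottle at (130,284). The white dispenser is the one meant.

```bash
cat > h.py <<'E'
import numpy as np, cv2
from scipy.spatial.transform import Rotation as R
from plant import manip
def rot(q): return R.from_quat([q[1],q[2],q[3],q[0]])
def ray(k,uv,z):
    uv=np.atleast_2d(uv).astype(float)
    d=np.c_[(uv[:,0]-k['cx'])/k['fx'],(uv[:,1]-k['cy'])/k['fy'],np.ones(len(uv))]
    d=rot(k['attitude']).apply(d); t=(z-k['xyz'][2])/d[:,2]
    return k['xyz']+d*t[:,None]
def proj(k,P):
    p=rot(k['attitude']).inv().apply(np.atleast_2d(P)-k['xyz'])
    return np.c_[p[:,0]/p[:,2]*k['fx']+k['cx'],p[:,1]/p[:,2]*k['fy']+k['cy']]
E
python3 - <<'E'
from h import *
for c in("top","side"):
    im=manip.grab_frame(c);k=manip.get_calibration(c)
    for n,z in (("dispenser",0.055),("plunger",.104),("dish2",.042),("pad",0),("jar",.065),("bottle",.17),("rack",.086)):
        for d in manip.cut_out(n,c)[:3]:
            m=d["pixels"].astype(np.uint8); ys,xs=np.nonzero(m)
            box=cv2.minAreaRect(np.c_[xs,ys].astype(np.float32))
            print(c,n,round(d["confidence"],2),np.round(d["rect"]),m.sum(),"cent",np.round([xs.mean(),ys.mean()],1),ray(k,[xs.mean(),ys.mean()],z).round(4)[0], "corners",ray(k,cv2.boxPoints(box),z)[:,:2].round(3).tolist() if c=="top" else "")
im=cv2.imread("pics/top0.png")
cv2.imwrite("pics/topcrop.png",cv2.resize(im[110:270,210:400],None,fx=4,fy=3.7,interpolation=cv2.INTER_CUBIC)[:592,:760])
im=cv2.imread("pics/side0.png")
cv2.imwrite("pics/sidecrop.png",cv2.resize(im[160:300,180:340],None,fx=4,fy=4,interpolation=cv2.INTER_CUBIC))
E
```

```text
top dispenser 0.63 [331. 124. 376. 190.] 1500 cent [354.  149.3] [ 0.7426 -0.1983  0.055 ] corners [[0.659, -0.136], [0.819, -0.181], [0.799, -0.254], [0.639, -0.207]]
top dispenser 0.57 [276. 139. 308. 208.] 1493 cent [289.6 168.4] [ 0.6969 -0.0371  0.055 ] corners [[0.764, 0.001], [0.766, -0.074], [0.6, -0.076], [0.598, -0.002]]
top plunger 0.68 [283. 160. 300. 172.] 167 cent [290.1 165.3] [ 0.6918 -0.037   0.104 ] corners [[0.708, -0.02], [0.707, -0.054], [0.675, -0.053], [0.676, -0.02]]
top plunger 0.51 [348. 131. 365. 154.] 213 cent [357.2 144.5] [ 0.74   -0.1988  0.104 ] corners [[0.762, -0.182], [0.761, -0.219], [0.721, -0.217], [0.722, -0.181]]
top dish2 0.74 [282. 185. 299. 203.] 285 cent [290.4 193.7] [ 0.6359 -0.0378  0.042 ] corners [[0.658, -0.015], [0.657, -0.062], [0.615, -0.061], [0.615, -0.014]]
top dish2 0.7 [242. 171. 261. 190.] 292 cent [250.8 179.2] [0.6745 0.0596 0.042 ] corners [[0.676, 0.091], [0.707, 0.06], [0.672, 0.027], [0.641, 0.058]]
top pad 0.76 [339. 213. 389. 259.] 2191 cent [362.8 236.5] [ 0.531  -0.2188  0.    ] corners [[0.586, -0.155], [0.597, -0.
[... 772 characters left out ...]
4.2] [ 0.6948 -0.0253  0.104 ] corners 
side plunger 0.51 [214. 173. 230. 191.] 127 cent [222.  180.2] [ 0.7416 -0.1862  0.104 ] corners 
side plunger 0.15 [202. 207. 267. 249.] 1701 cent [231.2 232.2] [0.6847 0.0483 0.104 ] corners 
side dish2 0.66 [225. 262. 244. 275.] 238 cent [233.  264.8] [0.6786 0.0967 0.042 ] corners 
side pad 0.73 [274. 193. 318. 218.] 957 cent [295.5 204.5] [ 0.5351 -0.2219  0.    ] corners 
side jar 0.74 [265. 258. 290. 290.] 672 cent [277.5 274.6] [0.5674 0.1519 0.065 ] corners 
side bottle 0.91 [326. 298. 361. 374.] 1879 cent [343.9 339.9] [0.4377 0.4209 0.17  ] corners 
side rack 0.94 [304. 145. 332. 188.] 951 cent [315.4 167.4] [ 0.4778 -0.2942  0.086 ] corners
```

View pics/topcrop.png

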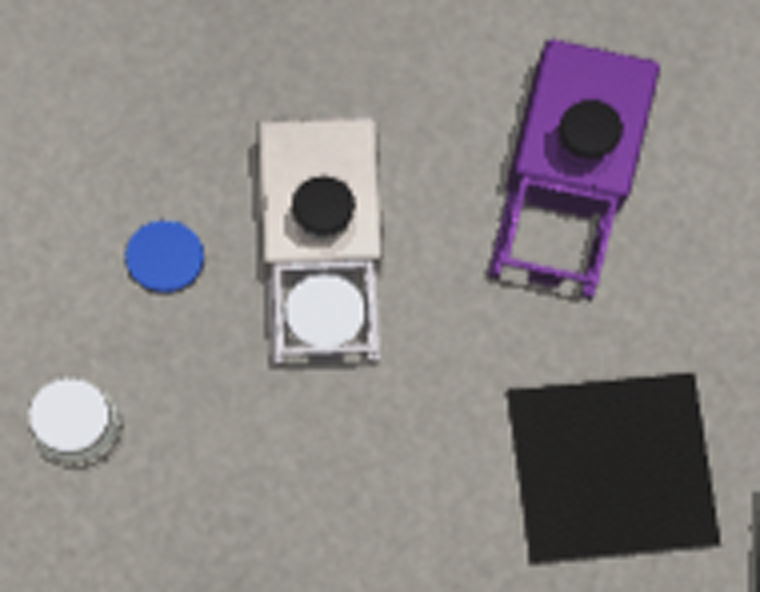

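View pics/sidecrop.png

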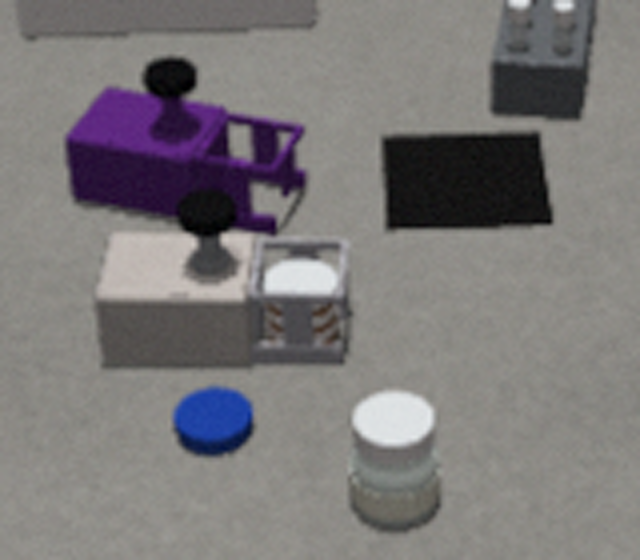

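Run:
```python
from h import *
from scipy.optimize import least_squares
k=manip.get_calibration("top"); ks=manip.get_calibration("side")
g=lambda a:np.array(a,float)/[4,3.7]+[210,110]-0.37
gs=lambda a:np.array(a,float)/4+[180,160]-0.37
L=np.array([[130,37,.056],[130,-37,.056],[31,-37,.056],[31,37,.056],[58,0,.104],[0,0,.042],])*[.001,.001,1]
# left in picture = +y
uv=g([[260,122],[374,118],[381,258],[265,262],[323,206],[325,312]])
Ls=np.array([[58,0,.104],[0,0,.042],[31,37,.056],[130,37,.056]])*[.001,.001,1]
uvs=gs([[207,213],[301,277],[253,298],[98,297]])
def T(p,L): 
    c,s=np.cos(p[2]),np.sin(p[2]); return np.c_[p[0]+c*L[:,0]-s*L[:,1],p[1]+s*L[:,0]+c*L[:,1],L[:,2]]
f1=lambda p:(proj(k,T(p,L))-uv).ravel(); f2=lambda p:(proj(ks,T(p,Ls))-uvs).ravel()
for n,f in(("top",f1),("side",f2),("both",lambda p:np.r_[f1(p),f2(p)])):
    r=least_squares(f,[.635,-.04,0],loss="soft_l1"); p=r.x
    print(n,p.round(4),"cap",T(p,L[4:5]).round(4),"outlet",T(p,np.array([[-.09,0,0]])).round(4)); print(f(p).reshape(-1,2).round(1).tolist())
print("pad",ray(k,g([[508,389],[694,374],[719,543],[531,562]]),0).round(4).tolist())
print("pad side",ray(ks,gs([[383,136],[541,132],[552,222],[388,228]]),0).round(4).tolist())
```

```text
top [ 0.6351 -0.0389  0.0174] cap [[ 0.693  -0.0379  0.104 ]] outlet [[ 0.5451 -0.0404  0.    ]]
[[-0.7, -0.4], [0.5, -0.3], [0.6, 0.6], [-0.5, 0.6], [0.1, -0.5], [-0.1, 0.1]]
side [ 0.6374 -0.0445  0.0622] cap [[ 0.6953 -0.0409  0.104 ]] outlet [[ 0.5476 -0.0501  0.    ]]
[[0.2, -2.3], [0.3, 0.4], [-0.4, -0.1], [-0.2, 0.8]]
both [ 0.6355 -0.0395  0.0217] cap [[ 0.6935 -0.0382  0.104 ]] outlet [[ 0.5455 -0.0414  0.    ]]
[[-0.7, -0.5], [0.5, -0.6], [0.8, 0.4], [-0.3, 0.5], [0.2, -0.7], [0.2, -0.1], [0.8, -1.6], [0.9, 1.6], [-0.4, 0.8], [-0.1, 0.8]]
pad [[0.5878, -0.1549, 0.0], [0.5959, -0.2735, 0.0], [0.4797, -0.2829, 0.0], [0.4693, -0.1647, 0.0]]
pad side [[0.5983, -0.2783, 0.0], [0.477, -0.2874, 0.0], [0.47, -0.1704, 0.0], [0.5879, -0.1594, 0.0]]
```

```bash
python3 -m creep '[[0,0,-7,0,0,0,0],[0,0,-7,0,0,0,0],[0,0,-7,0,0,0,0],[0,0,-7,0,0,0,0],[0,0,-7,0,0,0,0],[0,0,-7,0,0,0,0],[0,0,-7,0,0,0,0],[0,0,-7,0,0,0,0],[0,0,-7,0,0,0,0],[0,0,-7,0,0,0,0],[0,0,-2,0,0,0,0],[0,0,0,0,0,0,0]]'
```

```text
time: 1.9
tool_pos: [0.1923, -0.5947, 0.2313]
tool_rot: [0.0, 0.707, 0.707, 0.0]
contact_force: [0.4, -0.3, -0.5]
gripper_width: 0.002
```

```bash
python3 -m creep '[[0,0,0,0.011,0.01,0,0],[0,0,0,0.022,0.02,0,0],[0,0,0,0.022,0.02,0,0],[0,0,0,0.022,0.02,0,0],[0,0,0,0.022,0.02,0,0],[0,0,0,0.022,0.02,0,0],[0,0,0,0.022,0.02,0,0],[0,0,0,0.022,0.02,0,0],[0,0,0,0.022,0.02,0,0],[0,0,0,0.022,0.02,0,0],[0,0,0,0.022,0.02,0,0],[0,0,0,0.022,0.02,0,0],[0,0,0,0.022,0.02,0,0],[0,0,0,0.022,0.02,0,0],[0,0,0,0.022,0.02,0,0],[0,0,0,0.022,0.02,0,0],[0,0,0,0.022,0.02,0,0],[0,0,0,0.022,0.02,0,0],[0,0,0,0.022,0.02,0,0],[0,0,0,0.022,0.02,0,0]]'
python3 - <<'E'
from plant import manip
s=manip.state();t=s["tool_pos"];print("tx,ty,tz needed",-.038-t[1],.693-t[0],t[2]-.14)
E
```

```text
time: 3.57
tool_pos: [0.5836, -0.164, 0.2314]
tool_rot: [-0.0, 0.708, 0.706, 0.0]
contact_force: [0.2, -0.2, -0.4]
gripper_width: -0.002
tx,ty,tz needed 0.12603984908882057 0.10939522593566497 0.09141107891815964
```

```bash
python3 -m creep '[[0,0,0,0.021,0.018,0.01,0],[0,0,0,0.021,0.018,0.016,0],[0,0,0,0.021,0.018,0.016,0],[0,0,0,0.021,0.018,0.016,0],[0,0,0,0.021,0.018,0.016,0],[0,0,0,0.014,0.013,0.012,0],[0,0,0,0.007,0.006,0.005,0],[0,0,0,0,0,0,0],[0,0,0,0,0,0,0]]'
python3 - <<'E'
from h import *
s=manip.state();t=s["tool_pos"];print(t,"tx,ty,tz needed",-.038-t[1],.693-t[0],t[2]-.104)
for c in("top","side","wrist"): cv2.imwrite(f"pics/{c}1.png",manip.grab_frame(c))
a=cv2.imread("pics/side1.png")[130:300,150:340]; b=cv2.imread("pics/wrist1.png")
cv2.imwrite("pics/c1.png",np.hstack([cv2.resize(a,(400,358),interpolation=cv2.INTER_CUBIC),cv2.resize(b,(400,358))]))
E
```

```text
time: 4.32
tool_pos: [0.6918, -0.0402, 0.1405]
tool_rot: [-0.0, 0.707, 0.707, -0.0]
contact_force: [0.1, -0.2, 0.5]
gripper_width: -0.001
[ 0.69177573 -0.04015872  0.14046141] tx,ty,tz needed 0.002158721455994314 0.001224265356354337 0.03646141106830174
```

View pics/c1.png

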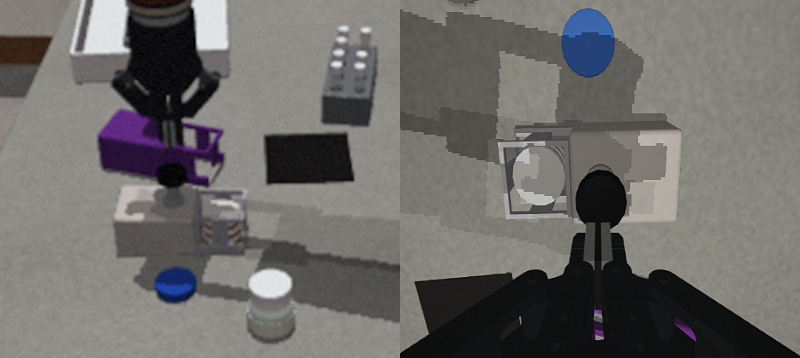

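Fingertips are right above the black cap (cap at (602,200) in the wrist half, tips at (598,225)). I'll correct by 2 mm, descend, then press slowly.

```bash
python3 -m creep '[[0,0,0,0.001,0.001,0.008,0],[0,0,0,0.001,0,0.01,0],[0,0,0,0,0,0.008,0],[0,0,0,0,0,0.004,0],[0,0,0,0,0,0.0015,0],[0,0,0,0,0,0.0015,0],[0,0,0,0,0,0.0015,0],[0,0,0,0,0,0.0015,0],[0,0,0,0,0,0.0015,0],[0,0,0,0,0,0.0015,0]]';  python3 -m creep '[[0,0,0,0,0,0.0015,0],[0,0,0,0,0,0.0015,0],[0,0,0,0,0,0.0015,0],[0,0,0,0,0,0.0015,0],[0,0,0,0,0,0.0015,0],[0,0,0,0,0,0.0015,0],[0,0,0,0,0,0.0015,0],[0,0,0,0,0,0.0015,0]]'
```

```text
time: 5.3
tool_pos: [0.6935, -0.0384, 0.1029]
tool_rot: [0.0, 0.708, 0.707, 0.0]
contact_force: [-4.3, 0.7, 7.5]
gripper_width: -0.002
time: 5.97
tool_pos: [0.6936, -0.0384, 0.0922]
tool_rot: [0.0, 0.708, 0.707, 0.0]
contact_force: [-5.0, 1.1, 8.0]
gripper_width: 0.001
```

```bash
python3 -m creep '[[0,0,0,0,0,0.0015,0],[0,0,0,0,0,0.0015,0],[0,0,0,0,0,0.0015,0],[0,0,0,0,0,0.0015,0],[0,0,0,0,0,0.0015,0],[0,0,0,0,0,0.0015,0],[0,0,0,0,0,0.001,0],[0,0,0,0,0,0.001,0],[0,0,0,0,0,0.001,0]]';  python3 -m creep '[[0,0,0,0,0,0.001,0],[0,0,0,0,0,0,0]]'
```

```text
time: 6.72
tool_pos: [0.6936, -0.0384, 0.08]
tool_rot: [0.0, 0.708, 0.707, 0.0]
contact_force: [-5.3, 0.8, 9.3]
gripper_width: 0.005
time: 6.88
tool_pos: [0.6936, -0.0384, 0.079]
tool_rot: [0.0, 0.708, 0.707, 0.0]
contact_force: [-4.6, 1.0, 10.0]
gripper_width: 0.002
```

```bash
python3 -m creep '[[0,0,0,0,0,0.001,0],[0,0,0,0,0,0,0]]'
```

```text
time: 7.05
tool_pos: [0.6937, -0.0384, 0.079]
tool_rot: [0.0, 0.708, 0.707, 0.0]
contact_force: [-6.5, 0.8, 13.9]
gripper_width: -0.002
```

```bash
python3 -m creep '[[0,0,0,0,0,0.001,0],[0,0,0,0,0,0,0]]'
python3 - <<'E'
from h import *
for c in("top","side"): cv2.imwrite(f"pics/{c}2.png",manip.grab_frame(c))
a=cv2.imread("pics/side2.png")[160:300,180:340]; b=cv2.imread("pics/top2.png")[130:270,210:370]
cv2.imwrite("pics/c2.png",np.hstack([cv2.resize(x,(400,350),interpolation=cv2.INTER_CUBIC) for x in (a,b)]))
E
```

```text
time: 7.22
tool_pos: [0.6937, -0.0384, 0.079]
tool_rot: [0.0, 0.707, 0.707, 0.0]
contact_force: [-9.5, 0.9, 16.0]
gripper_width: -0.002
```

View pics/c2.png

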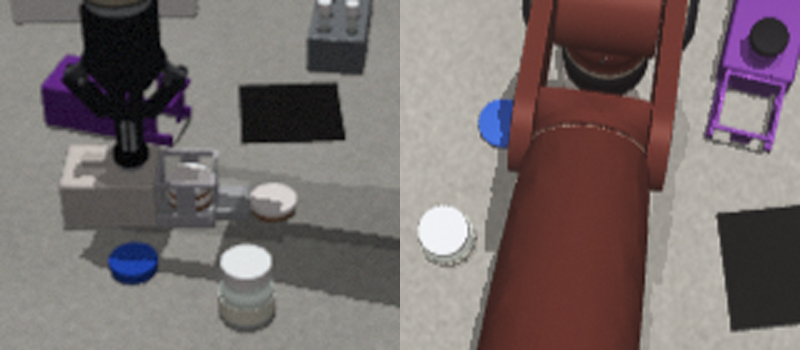

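The side crop shows the dish outside the magazine at (272,200) with the slide extended behind it, and the plunger is at its end stop (TCP 0.079, force rising). Now I'll release it straight up.

```bash
python3 -m creep '[[0,0,0,0,0,-0.004,0],[0,0,0,0,0,-0.004,0],[0,0,0,0,0,-0.004,0],[0,0,0,0,0,-0.004,0],[0,0,0,0,0,-0.006,0],[0,0,0,0,0,-0.01,0],[0,0,0,0,0,-0.015,0],[0,0,0,0,0,-0.015,0],[0,0,0,0,0,-0.015,0],[0,0,0,0.01,0,-0.01,0],[0,0,0,0.02,-0.01,0,0],[0,0,0,0.02,-0.02,0,0],[0,0,0,0.01,-0.02,0,0],[0,0,0,0.005,-0.02,0,0],[0,0,0,0,-0.02,0,0],[0,0,0,0,-0.02,0,0],[0,0,0,0,-0.02,0,0],[0,0,0,0,-0.01,0,0],[0,0,0,0,0,0,0],[0,0,0,0,0,0,0]]'
python3 - <<'E'
from h import *
for c in("top","side","wrist"):
    cv2.imwrite(f"pics/{c}3.png",manip.grab_frame(c)); k=manip.get_calibration(c)
    for d in manip.cut_out("dish0",c)[:4]:
        ys,xs=np.nonzero(d["pixels"]); print(c,round(d["confidence"],2),len(xs),np.round(d["rect"]),ray(k,[xs.mean(),ys.mean()],.01)[0].round(4))
a=cv2.imread("pics/side3.png")[160:300,180:340]; b=cv2.imread("pics/wrist3.png")
cv2.imwrite("pics/c3.png",np.hstack([cv2.resize(x,(400,350),interpolation=cv2.INTER_CUBIC) for x in (a,b)]))
E
```

```text
time: 8.98
tool_pos: [0.5537, 0.0271, 0.1622]
tool_rot: [0.001, 0.708, 0.707, 0.001]
contact_force: [0.3, -0.5, 0.1]
gripper_width: 0.002
side 0.62 245 [281. 229. 295. 250.] [ 0.5491 -0.0426  0.01  ]
side 0.61 243 [225. 260. 243. 276.] [0.6873 0.0617 0.01  ]
side 0.55 126 [248. 229. 263. 243.] [ 0.6434 -0.064   0.01  ]
side 0.35 1899 [206. 204. 267. 252.] [ 0.7046 -0.0723  0.01  ]
wrist 0.94 3508 [408. 112. 474. 178.] [0.6834 0.0618 0.01  ]
wrist 0.73 1290 [239. 237. 298. 278.] [ 0.5434 -0.0293  0.01  ]
wrist 0.7 2186 [356. 245. 410. 304.] [ 0.6433 -0.0505  0.01  ]
wrist 0.59 95 [350. 239. 366. 250.] [ 0.6222 -0.0197  0.01  ]
```

View pics/c3.png

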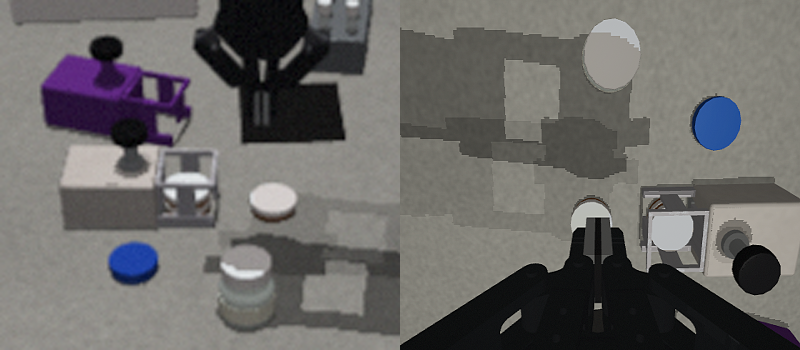

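The plunger is back up, the next dish has dropped and exactly one dish is out, at about (0.546,-0.042). I'll open the jaws a little so both fingertips cradle the dish's near side, then descend beside it on the side away from the pad.

```bash
python3 -m creep '[[0,0,0,-0.004,-0.004,0.01,0.35],[0,0,0,-0.002,-0.004,0.02,0.35],[0,0,0,0,0,0.02,0.35],[0,0,0,0,0,0.02,0.35],[0,0,0,0,0,0.02,0.35],[0,0,0,0,0,0.015,0.35],[0,0,0,0,0,0.01,0.35],[0,0,0,0,0,0.005,0.35],[0,0,0,0,0,0,0.35],[0,0,0,0,0,0,0.35]]'
python3 - <<'E'
from h import *
for c in("side","wrist"):
    cv2.imwrite(f"pics/{c}4.png",manip.grab_frame(c))
a=cv2.imread("pics/side4.png")[160:300,180:340]; b=cv2.imread("pics/wrist4.png")
cv2.imwrite("pics/c4.png",np.hstack([cv2.resize(x,(400,350),interpolation=cv2.INTER_CUBIC) for x in (a,b)]))
E
```

```text
time: 10.12
tool_pos: [0.5455, 0.0207, 0.0416]
tool_rot: [0.0, 0.708, 0.707, 0.0]
contact_force: [-0.7, -0.3, -0.1]
gripper_width: 0.346
```

View pics/c4.png

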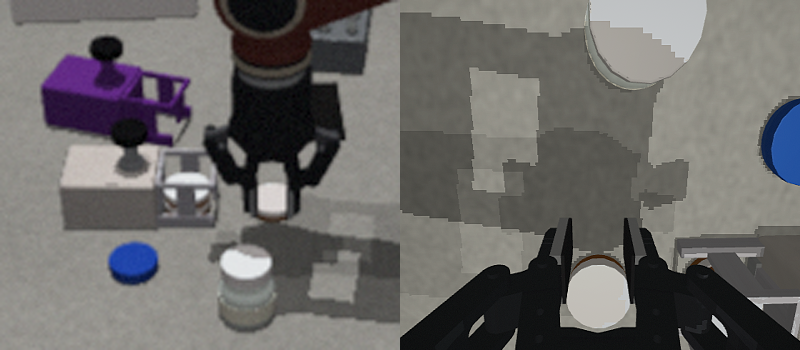

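Dish (598,295) is centred between the fingers in the wrist view, with the guide clear. Descend the rest.

```bash
python3 -m creep '[[0,0,0,0,0,0.01,0.35],[0,0,0,0,0,0.01,0.35],[0,0,0,0,0,0.01,0.35],[0,0,0,0,0,0.005,0.35],[0,0,0,0,0,0.002,0.35],[0,0,0,0,0,0,0.35]]' && python3 -m creep '[[0,0,0,-0.005,0,0,0.35],[0,0,0,-0.005,0,0,0.35],[0,0,0,-0.005,0,0,0.35],[0,0,0,-0.005,0,0,0.35],[0,0,0,-0.004,0,0,0.35],[0,0,0,-0.004,0,0,0.35],[0,0,0,-0.004,0,0,0.35],[0,0,0,-0.004,0,0,0.35],[0,0,0,-0.004,0,0,0.35],[0,0,0,-0.004,0,0,0.35],[0,0,0,-0.002,0,0,0.35]]'
python3 - <<'E'
from h import *
for c in("side","wrist"):
    cv2.imwrite(f"pics/{c}5.png",manip.grab_frame(c))
a=cv2.imread("pics/side5.png")[160:300,180:340]; b=cv2.imread("pics/wrist5.png")
cv2.imwrite("pics/c5.png",np.hstack([cv2.resize(x,(400,350),interpolation=cv2.INTER_CUBIC) for x in (a,b)]))
E
```

```text
time: 10.72
tool_pos: [0.5442, 0.021, 0.003]
tool_rot: [-0.001, 0.708, 0.707, -0.001]
contact_force: [-0.3, 0.1, 0.5]
gripper_width: 0.353
time: 11.63
tool_pos: [0.5451, -0.0256, 0.0043]
tool_rot: [0.0, 0.708, 0.707, -0.0]
contact_force: [1.2, 0.2, 0.1]
gripper_width: 0.351
```

View pics/c5.png

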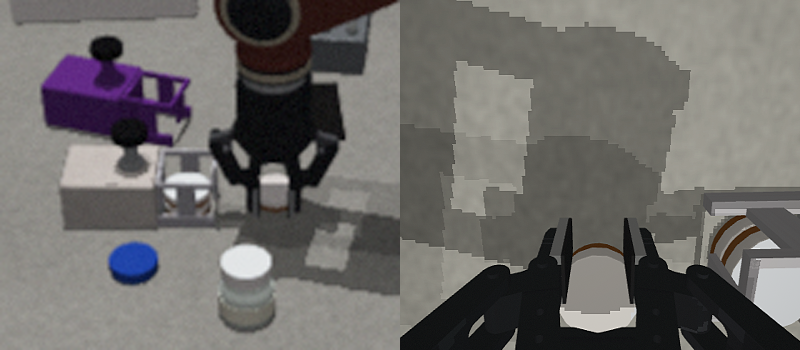

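The dish is seated between the fingertips. Push on.

```bash
python3 -m creep '[[0,0,0,-0.004,0,0,0.35],[0,0,0,-0.006,-0.0005,0,0.35],[0,0,0,-0.006,-0.0005,0,0.35],[0,0,0,-0.006,-0.0005,0,0.35],[0,0,0,-0.006,-0.0005,0,0.35],[0,0,0,-0.006,-0.0005,0,0.35],[0,0,0,-0.006,-0.0005,0,0.35],[0,0,0,-0.006,-0.0005,0,0.35],[0,0,0,-0.006,-0.0005,0,0.35],[0,0,0,-0.006,-0.0005,0,0.35],[0,0,0,-0.006,-0.0005,0,0.35],[0,0,0,-0.006,-0.0005,0,0.35],[0,0,0,-0.006,-0.0005,0,0.35],[0,0,0,-0.006,-0.0005,0,0.35],[0,0,0,-0.006,-0.0005,0,0.35],[0,0,0,-0.006,-0.0005,0,0.35],[0,0,0,-0.006,-0.0005,0,0.35],[0,0,0,-0.004,-0.0005,0,0.35],[0,0,0,-0.002,-0.0005,0,0.35],[0,0,0,0,0,0,0.35]]'
python3 - <<'E'
from h import *
for c in("side","wrist","top"):
    cv2.imwrite(f"pics/{c}6.png",manip.grab_frame(c)); k=manip.get_calibration(c)
    for d in manip.cut_out("dish0",c)[:4]:
        ys,xs=np.nonzero(d["pixels"]); print(c,round(d["confidence"],2),len(xs),np.round(d["rect"]),ray(k,[xs.mean(),ys.mean()],.01)[0].round(4))
a=cv2.imread("pics/side6.png")[130:270,200:360]; b=cv2.imread("pics/wrist6.png")
cv2.imwrite("pics/c6.png",np.hstack([cv2.resize(x,(400,350),interpolation=cv2.INTER_CUBIC) for x in (a,b)]))
E
```

```text
time: 13.4
tool_pos: [0.5359, -0.1316, 0.0043]
tool_rot: [0.0, 0.708, 0.706, 0.0]
contact_force: [-0.2, -0.1, -0.3]
gripper_width: 0.349
side 0.68 256 [225. 259. 243. 274.] [0.6868 0.0599 0.01  ]
side 0.57 126 [288. 205. 295. 225.] [ 0.5398 -0.1634  0.01  ]
side 0.4 111 [249. 228. 264. 246.] [ 0.6407 -0.0624  0.01  ]
side 0.28 788 [307. 148. 330. 187.] [ 0.4679 -0.4216  0.01  ]
wrist 0.8 990 [497.  44. 555. 117.] [ 0.6216 -0.0554  0.01  ]
wrist 0.72 1114 [524.  70. 560. 110.] [ 0.6285 -0.0528  0.01  ]
wrist 0.56 8173 [224. 294. 331. 400.] [ 0.536  -0.1615  0.01  ]
top 0.76 261 [282. 186. 299. 206.] [ 0.6412 -0.0388  0.01  ]
top 0.72 296 [241. 169. 261. 191.] [0.6826 0.0607 0.01  ]
```

View pics/c6.png

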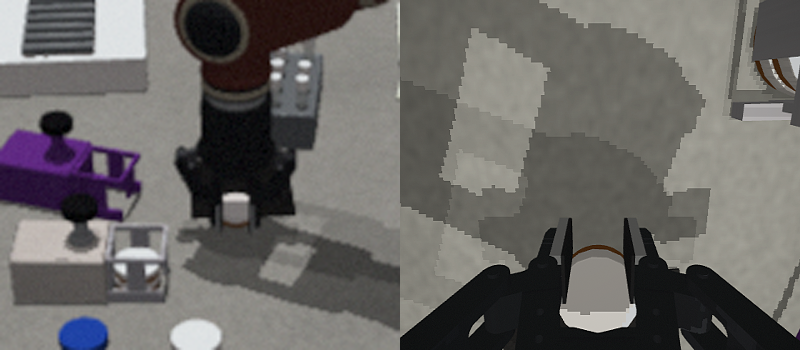

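The dish is still cradled at about (0.536,-0.162), 30 mm ahead of the TCP. The pad centre needs another 56 mm. Then back off and rise.

```bash
python3 -m creep '[[0,0,0,-0.003,-0.0005,0,0.35],[0,0,0,-0.006,-0.0005,0,0.35],[0,0,0,-0.006,-0.0005,0,0.35],[0,0,0,-0.006,-0.0005,0,0.35],[0,0,0,-0.006,0,0,0.35],[0,0,0,-0.006,0,0,0.35],[0,0,0,-0.006,0,0,0.35],[0,0,0,-0.006,0,0,0.35],[0,0,0,-0.005,0,0,0.35],[0,0,0,-0.003,0,0,0.35],[0,0,0,-0.002,0,0,0.35],[0,0,0,-0.001,0,0,0.35],[0,0,0,0,0,0,0.35],[0,0,0,0,0,0,0.35]]' && python3 -m creep '[[0,0,0,0.003,0,0,0.35],[0,0,0,0.006,0,0,0.35],[0,0,0,0.01,0,0,0.35],[0,0,0,0.01,0,0,0.35],[0,0,0,0.01,0,-0.005,0.35],[0,0,0,0.005,0,-0.02,0.35],[0,0,0,0,0,-0.03,0.35],[0,0,0,0,0,-0.03,0.35],[0,0,0,0,0,-0.03,0.35],[0,0,0,0.01,-0.01,-0.03,0.35],[0,0,0,0.02,-0.02,-0.02,0.35],[0,0,0,0.03,-0.03,0,0.35],[0,0,0,0.03,-0.03,0,0.35],[0,0,0,0.03,-0.02,0,0.35],[0,0,0,0.03,0,0,0.35],[0,0,0,0.02,0,0,0.35],[0,0,0,0.01,0,0,0.35],[0,0,0,0,0,0,0.35]]'
python3 - <<'E'
from h import *
for c in("side","wrist","top"):
    cv2.imwrite(f"pics/{c}7.png",manip.grab_frame(c)); k=manip.get_calibration(c)
    for n,z in(("dish0",.01),("pad",0),("jar",.065),("bottle",.17),("rack",.086)):
      if c!="wrist" or n=="dish0":
       for d in manip.cut_out(n,c)[:4]:
        ys,xs=np.nonzero(d["pixels"]); print(c,n,round(d["confidence"],2),len(xs),np.round(d["rect"]),ray(k,[xs.mean(),ys.mean()],z)[0].round(4))
a=cv2.imread("pics/side7.png")[140:300,190:350]; b=cv2.imread("pics/top7.png")[130:290,230:390]
cv2.imwrite("pics/c7.png",np.hstack([cv2.resize(x,(400,400),interpolation=cv2.INTER_CUBIC) for x in (a,b)]))
E
```

```text
time: 14.87
tool_pos: [0.5339, -0.187, 0.0043]
tool_rot: [-0.0, 0.708, 0.707, 0.0]
contact_force: [-0.5, 0.8, 0.2]
gripper_width: 0.352
time: 16.37
tool_pos: [0.4249, 0.0379, 0.1696]
tool_rot: [0.0, 0.706, 0.708, 0.0]
contact_force: [0.2, -0.1, 0.2]
gripper_width: 0.354
side dish0 0.85 274 [220. 258. 245. 276.] [0.6876 0.0596 0.01  ]
side dish0 0.63 198 [288. 194. 302. 213.] [ 0.537  -0.2202  0.01  ]
side dish0 0.42 121 [246. 230. 262. 240.] [ 0.6441 -0.0616  0.01  ]
side pad 0.88 775 [273. 192. 318. 219.] [ 0.5345 -0.2191  0.    ]
side jar 0.85 659 [267. 256. 291. 289.] [0.5668 0.1506 0.065 ]
side bottle 0.86 1877 [325. 301. 360. 376.] [0.438  0.4214 0.17  ]
side bottle 0.56 865 [273. 191. 320. 220.] [0.5273 0.0212 0.17  ]
side bottle 0.54 1824 [201. 204. 267. 250.] [0.6675 0.132  0.17  ]
side rack 0.96 761 [301. 145. 329. 190.] [ 0.4853 -0.3062  0.086 ]
wrist dish0 0.86 288 [490. 245. 518. 266.] [ 0.6206 -0.0221  0.01  ]
wrist dish0 0.67 1965 [498. 251. 559. 306.] [ 0.6516 -0.0469  0.01  ]
top dish0 0.62 327 [353. 225. 372. 245.] [ 0.5331 -0.2186  0.01  ]
top dish0 0.5 297 [241. 170. 260. 190.] [0.6825 0.0615 0.01  ]
top pad 0.59 1905 [339. 213. 392. 261.] [ 0.5304 -0.2186  0.    ]
top pad 0.2 1454 [273. 142. 303. 209.] [ 0.7125 -0.0389  0.    ]
top jar 0.78 442 [217. 210. 240. 236.] [0.5599 0.1139 0.065 ]
top bottle 0.76 782 [115. 267. 151. 296.] [0.4183 0.3117 0.17  ]
top rack 0.82 2118 [399. 241. 469. 276.] [ 0.467 -0.37   0.086]
```

View pics/c7.png

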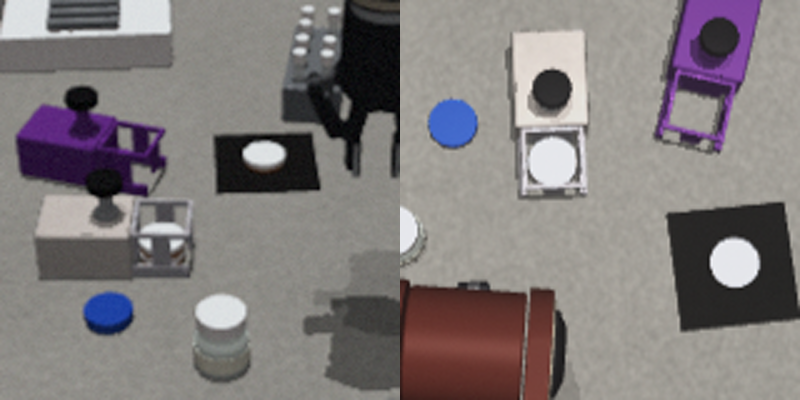

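The dish lies at the pad's centre, at (735,262) in the top half of the picture. The plunger is up, no second dish is out, and the jar, rack and bottle are where they were.

```bash
python3 -c "
from plant import manip
print(manip.job_done())"
```

```text
the job is handed in; nothing more can be done
None
```

The job is done and handed in: one dish came out and now lies wholly on the viewing pad. It took about 17 s of the 45 s.

- **Press:** I pressed the white dispenser's plunger slowly to its end stop. The tool stopped at 79 mm and the upward force rose to 16 N. I then let the plunger rise by itself; the next dish dropped down inside the magazine and stayed there.
- **Push:** With both fingertips behind it and the jaws fixed at 35% open, I slid the dish flat along the bench, then backed the arm off.
- **Last checks:** The top camera puts the dish at (0.533, -0.219), against a pad centre of about (0.532, -0.219). That leaves roughly 35 mm of margin on each side. The side camera agrees within about 4 mm.
- **Other things:** In the top camera the jar, bottle and rack are within 1 mm of where they started. The side camera put the rack about 14 mm off. I think that is because the arm was partly in front of it in that view. The purple and blue look-alikes were not touched.

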